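# Lever open the brass display gate with the tire lever

### The arm

A 6-joint arm with a two-finger parallel gripper is mounted at the origin on the work surface. World frame = base frame: x ahead of the robot, y to its left, z up, the work surface at z = 0. Lengths are in mm, angles in rad, forces in N, time in s.
With the tool pointing down it reaches from about 200 to 875 mm from the base axis. Payload 3.4 kg.
Tool frame: the origin (TCP) lies at the very end of the fingers, on their centre line; the grasp point (between the pads) lies 19 mm behind it; z points along the fingers, y is the line along which they close (so a half turn about z gives the same grasp; the last joint's range is limited). The gripper opens to 94 mm and grips with 3 to 60 N. Pads are 16 mm wide; open, the fingers measure 119 mm over their backs; the gripper's body (75 mm by 177 mm) begins 78 mm behind the grasp point.
Start: joints at [-1.375, 0.276, 1.505, -0, 1.361, -0.121], TCP at [179.128, -546.423, 205.493] pointing down, gripper open.
Joint ranges: [-2.89, 2.89], [-0.75, 2.08], [0.22, 2.7], [-1.18, 4.32], [0.11, 2.71], [-2.7, 2.7]. Speed limits (rad/s): [2.57, 2.57, 3.14, 3.14, 3.14, 3.14].

### API

Orientations are given as a unit quaternion [w, x, y, z].
In Python, from bench import bot gives the robot as it stands.
- The arm moves only by the tool servo_tool, never from a script. Its argument "steps" is text: rows parted by semicolons, each of 7 numbers parted by spaces: the shift along the world's x, y, z in m, then the turn, a rotation vector about the world's x, y, z in units of 5 degrees (1.0 is 5 degrees), then the opening, from 0 (shut) to 1 (fully open). A call has exactly 8 rows; each row shifts and turns the commanded pose from where the row before left it; what a row does not reach is not made up. A row lasts 1/12 s, in which the tool goes at most 41.7 mm and 7.16 degrees, less where a joint would pass 70% of its speed; a pose out of reach is approached as far as the arm can. A call is refused whole if a number of a shift passes 0.0417 or a number of a turn 1, either way. A call with a gripper value outside its range is refused whole. The fingers move at their own pace and stop on an object; "newtons" is the grip in N (left out, the last holds). Time passes only in rows, so rows that do not move let the fingers close, or fill a call up. It gives the time, the measured TCP pose, the force, the opening and the grip force at its end, in the units of the state.
- bot.sense(): the state, without advancing time (a new reading comes with each control period).
- bot.camera(name): name is "scene" or "side" or "wrist"; returns a dict with "image" (400x640x3 uint8, red, green, blue), "z_map" (400x640 float32, mm along the optical axis (not along the pixel's ray), 0 where there is no reading), "camera_matrix" (3x3 intrinsics, pixels), "dist_coeffs" ([k1, k2, p1, p2, k3] as OpenCV has them; the pictures are not rectified), "rvec" (rotation vector, rad) and "tvec" (3), from world to camera coordinates, as OpenCV has them. Camera axes: x right, y down, z forward; pixel columns grow to the right and rows downward; lengths in mm; the calibration is good to about 2 mm. A picture is of the moment at which its call begins.
- bot.close_job(): hands the job in; it is judged then, once.
Trained networks look in the newest picture that a camera, given by its name, has taken for a name from the list of things; names that differ only in an ending like _2 or _b are one class to them, and where a whole thing is asked for, a point or a joint stands for the part that bears it (a point fixed in the world has none). Each returns a list of dicts, best first, with "p" (0 to 1); they miss things now and then, are a little off and sometimes report something else, mostly with a low value. They report only what shows in the picture. A call takes as long as a camera call. They do not tell look-alikes from the thing itself.
- bot.boxes_of(camera, label): "extent" ([left, top, right, bottom] in pixels, round what is visible of it).
- bot.pinpoint(camera, label): "location" ([row, column] in pixels: a listed point, or the origin of a listed thing).
The state is a dict: "time_s": time; "qpos": joint angles; "joint_velocities": joint speeds; "effort": joint torques, N m; "eef_pos": TCP position; "eef_rot": TCP orientation; "contact_force": force on the tool from outside, world axes, zero at the start; "ft_torque": the same for the moment, N m; "grip_width": finger opening in mm; "grasp_force": force on a finger pad.
Only numpy, scipy, OpenCV 4.12 (cv2) and the standard library are available. Lean on these libraries where they do the work, as an engineer would, in place of code of your own. Each camera call takes 0.05 s, during which the arm holds its last target. There are 200 camera calls.

### The job

The brass gate over the valve-cap display is stiff: pick up the steel tire lever, slip its blade into the notch under the gate's front edge and prise the gate up, then swing it with the lever right back until it leans clearly past upright. Do not touch the gate with the gripper, do not disturb the gauge, wheel weight or jar, and finish by laying the lever down flat, the way up it started, wholly on the rubber mat.

Things in the scene. Friction and masses are not known exactly. Their poses are not given: they have to be found in the camera images.
- lever: loose steel tire lever, 200 mm long, about 0.3 kg, lying flat on the rubber mat at the start. Origin on its underside at the balance point, the place to grip; +x points to the blade tip, z up. Handle: a bar 20 mm wide (y), 22 mm high, from x -70 to +30 mm, with dark grooves. Blade: flat, 24 mm wide, 4 mm thick with a round end, from x +30 to +130 mm, its underside flush with the handle's underside
- lever_tip (a point): blade tip: lever x +130 mm, at mid-thickness of the blade (2 mm above its underside)
- lever_butt (a point): rear end of the lever's handle: lever x -70 mm, 11 mm above the underside
- pocket: grey display box bolted to the counter, 130 (x) x 160 (y) x 88 mm high, open on top under the gate, with small purple cone valve caps inside that reach 70 mm above the counter. Origin at the centre of its underside; its front with the notch faces its own -x, so the blade goes in along its +x. Walls 12 mm thick
- notch (a point): centre of the notch mouth in the middle of the pocket's front wall: pocket x -65 mm, 83 mm above the counter. The notch is 60 mm wide (y) and 10 mm high (78 to 88 mm above the counter); its bottom edge is the front wall (fulcrum), its top is the gate's underside. Behind the wall there is clear space
- gate_hinge (a point): middle of the gate's hinge axis, which runs along pocket y at pocket x +50 mm, 92 mm above the counter
- gate_lip (a point): middle of the gate's free front edge, 115 mm from the hinge axis, at mid-thickness
- gate (a joint): angle of the gate, a flat brass frame with a clear panel, 115 mm long, 150 mm wide, 8 mm thick (underside 4 mm below the hinge axis when shut), 0.18 kg: 0 shut and level (front edge flush with the pocket's front), grows as its front edge rises, 1.57 upright, 1.85 at its stop leaning back. Stiff hinge (friction 0.16 N m): the gate stays wherever it is left; 3 to 4 N near the front edge lifts it
- mat: black rubber mat fixed on the counter, 280 (x) x 150 (y) x 4 mm. Origin at the centre of its underside
- gauge: nickel dial gauge, bystander: round body 60 mm across, 26 mm high, with a stem reaching 82 mm from its centre along its -x. Origin under the dial's centre
- weight: steel clip-on wheel weight, bystander: bar 70 x 21 x 15 mm. Origin under its centre
- jar: closed jar, bystander: 56 mm across, 75 mm high. Origin under its centre
Things that resemble listed ones, but are neither listed nor needed, are in the scene too. What is meant by the lever is not pink, and is the larger of those in its own colour.

How it is judged (in metres and radians):
On the way, in this order (a step that is already met when the one before it is completed fails the run):
1. the gate is prised up (more than 0.12 rad) by the lever's blade (value of joint gate between 0.12 and 1 rad and contact force between lever and gate above 0.3 N), for 0.1 s.
2. the gate is swung back past upright (more than 1.6 rad) (value of joint gate above 1.6 rad), for 0.2 s.
At the end, for the whole second after the job is handed in: The gate stands open past upright (over 1.6 rad) and the lever lies at rest, flat and the same way up (within 0.1 rad), with blade tip and handle end both on the rubber mat (3 mm over its edge allowed) (value of joint gate above 1.6 rad and x of lever_tip in the frame of mat between -0.143 and 0.143 m and y of lever_tip in the frame of mat between -0.078 and 0.078 m and x of lever_butt in the frame of mat between -0.143 and 0.143 m and y of lever_butt in the frame of mat between -0.078 and 0.078 m and z of lever in the frame of mat below 0.01 m and angle between lever's own z axis and vertical below 0.1 rad and linear speed of lever below 0.02 m/s); the robot touches nothing.
It fails at once if the robot touches the gate itself (contact force between any of the fingers, the arm and gate above 1 N).
It fails at once if a bystander (gauge, wheel weight or jar) is moved more than 20 mm (distance of any of gauge, weight, jar from where it was at the start of the episode above 0.02 m).
It also fails if it takes over 69 s, if anything falls off the work surface, if the arm or the gripper's body presses on something with over 40 N, if the wrist force passes 120 N, or if a joint passes its speed limit or range.

## Working session

There is one attempt and no reset: what is moved stays moved. The work goes in short steps, Python scripts to look and compute and a tool call to move; the robot and the scene stay as the last step left them, time stands still between calls to the robot, and variables do not carry over. Pictures are saved under pics/ and viewed, at most 10 in all, crops included, and the job is handed in when it is done.

Besides the shell and the picture viewer there is one more tool, called after "Call:" by a JSON object that holds its "api" and its "payload", one argument or row to a line. servo_tool: Moves the arm, as the interface text tells. Its arguments: {"type":"object","properties":{"steps":{"type":"string"},"newtons":{"type":"number"}},"required":["steps"]}

```bash
mkdir -p pics
cat > h.py <<'E'
import numpy as np, cv2
from bench import bot
def cam(n,save=None):
    c=bot.camera(n)
    if save: cv2.imwrite('pics/'+save,cv2.cvtColor(c['image'],cv2.COLOR_RGB2BGR))
    return c
def ray(c,rc):
    K=np.array(c['camera_matrix']);R=cv2.Rodrigues(np.array(c['rvec'],float))[0];t=np.array(c['tvec'],float).ravel()
    p=cv2.undistortPoints(np.array([[[rc[1],rc[0]]]],float),K,np.array(c['dist_coeffs'],float)).ravel()
    return -R.T@t, R.T@np.array([p[0],p[1],1.0])
def onz(c,rc,z):
    o,d=ray(c,rc); return o+d*(z-o[2])/d[2]
def depth(c,rc):
    o,d=ray(c,rc); return o+d*c['z_map'][int(rc[0]),int(rc[1])]
def proj(c,P):
    p=cv2.projectPoints(np.array(P,float).reshape(-1,1,3),np.array(c['rvec'],float),np.array(c['tvec'],float),np.array(c['camera_matrix']),np.array(c['dist_coeffs'],float))[0]
    return p.reshape(-1,2)
E
python3 - <<'E'
from h import *
np.set_printoptions(precision=1,suppress=True)
for n in ['scene','side']:
    c=cam(n,n+'0.png')
    o,d=ray(c,(200,320)); print(n,o,d)
    for l in ['lever','lever_tip','lever_butt','pocket','notch','gate_hinge','gate_lip','mat','gauge','weight','jar']:
        for r in bot.pinpoint(n,l)[:3]:
            print(l,round(r['p'],2),np.array(r['location']),depth(c,r['location']))
E
```

```text
scene [985.8 747.3 613.3] [-0.5 -0.7 -0.5]
lever 0.89 [382.5 375.7] [663.1 414.   16.8]
lever 0.83 [289.7 317. ] [985.8 747.3 613.3]
lever 0.57 [223.2 397.7] [345.4 106.1   2.5]
lever_tip 0.58 [377.2 444.8] [563.3 459.1   2.9]
lever_tip 0.57 [304.4 247.5] [738.3 150.9   5.5]
lever_tip 0.55 [249.4 440.7] [337.6 229.2   4. ]
lever_butt 0.92 [384.5 338.2] [703.  376.    0.8]
lever_butt 0.68 [199.8 377.9] [314.1   0.8  -1.3]
lever_butt 0.56 [272.4 350.3] [548.9 200.4  24. ]
pocket 0.23 [264.8 197.8] [776.3  21.8  25.4]
notch 0.9 [157.9 248.2] [ 549.2 -200.4   94. ]
notch 0.18 [302.9 247.3] [736.2 145.7   3.9]
gate_hinge 0.67 [169.9 199.6] [ 662.7 -224.    86.3]
gate_lip 0.97 [158.6 248.6] [ 550.7 -195.3   94.8]
mat 0.68 [160.6 244. ] [ 560.8 -199.7   90.6]
mat 0.56 [295.1 309.5] [633.3 190.7   3.9]
gauge 0.74 [224.7 307.5] [522.5  13.2  14.6]
weight 0.87 [253.3 258.2] [649.7  24.3  -0.5]
jar 0.91 [264.5 197.3] [776.9  21.1  25.9]
side [181.8 772.4 730. ] [ 0.4 -0.7 -0.7]
lever 0.97 [314.  178.7] [644.  420.2  16.5]
lever 0.96 [268.6 424.1] [322.9 120.7  19.2]
lever 0.6 [240.3 278.1] [592.3 194.3  20.9]
lever_tip 0.83 [359.  204.5] [562.2 457.8  -2.8]
lever_tip 0.58 [207.4 233.4] [739.5 142.3  -0.3]
lever_tip 0.56 [316.2 393.8] [333.  231.1  -1.4]
lever_butt 0.93 [239.8 435.4] [330.9  37.8  17.7]
lever_butt 0.72 [254.2 299.1] [541.1 201.4  15.9]
pocket 0.62 [143.7 359.7] [ 583.4 -137.7   50.7]
notch 0.71 [120.9 392.7] [ 544.4 -232.4   73.5]
gate_hinge 0.96 [104.2 349.1] [ 655.6 -221.3   90.9]
gate_hinge 0.46 [122.8 390.9] [ 543.8 -220.    75.1]
gate_lip 0.8 [112.7 389.9] [ 553.1 -230.9   94. ]
mat 0.8 [236.6 267.3] [623.8 185.7   7.8]
mat 0.64 [169.6 260.1] [752.9  21.8  15.6]
gauge 0.75 [203.9 366.9] [490.4  13.5  21.9]
weight 0.72 [189.4 307.6] [630.2  19.    6.7]
weight 0.45 [120.2 396.3] [ 542.  -250.3   66.6]
jar 0.67 [170.1 263.6] [747.5  16.1  12.5]
```

View pics/scene0.png

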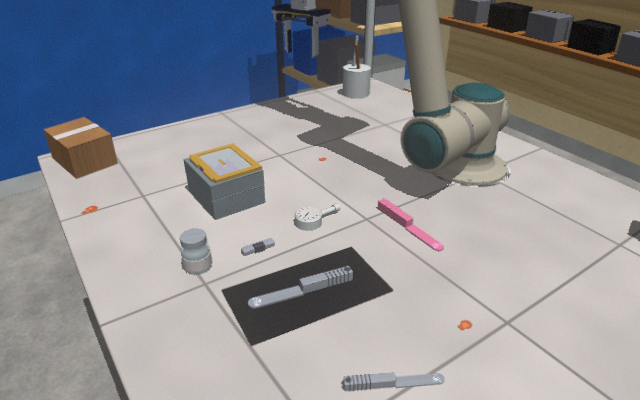

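View pics/side0.png

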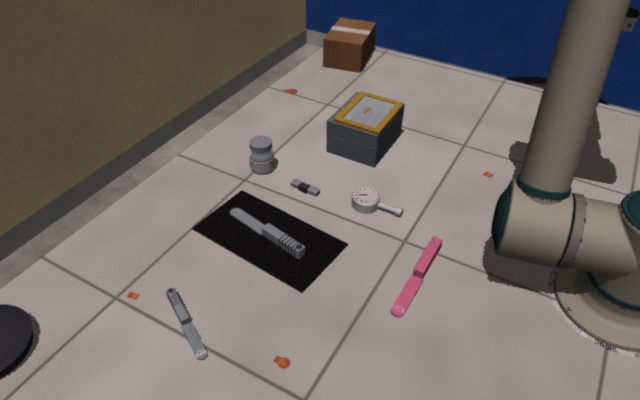

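The scene picture shows the right lever (steel, larger) on the mat, with its tip near pixel (255,302) and butt near (350,275). The box with the gold gate is at about (225,180), and the gauge, weight and jar sit between box and mat. The pink lever and the smaller grey one at (395,382) are decoys. Next I'll fit the gate, mat and lever outlines.

Run:
```python
from h import *
np.set_printoptions(precision=2,suppress=True)
def pts(c,m,z):
    ys,xs=np.nonzero(m); return np.array([onz(c,(y,x),z)[:2] for y,x in zip(ys,xs)])
for n in ['scene','side']:
    c=cam(n); im=c['image']; hsv=cv2.cvtColor(im,cv2.COLOR_RGB2HSV)
    H,S,V=[hsv[...,i].astype(int) for i in range(3)]
    def big(m):
        k,l,s,_=cv2.connectedComponentsWithStats(m.astype(np.uint8)); return l==1+np.argmax(s[1:,4])
    g=(H>14)&(H<32)&(S>130)&(V>110)
    roi=np.zeros_like(g); 
    if n=='scene': roi[140:220,180:270]=1
    else: roi[85:165,325:410]=1
    g=big(g&roi)
    p=pts(c,g,96); r=cv2.minAreaRect(p.astype(np.float32)); print(n,'gate',r); print(cv2.boxPoints(r))
    m=big((V<45)&(np.arange(400)[:,None]>185)&(np.arange(640)[None]<400)) ; print(m.sum())
    hull=cv2.convexHull(np.argwhere(m)[:,::-1].astype(np.int32))
    p=pts(c,m,4); r=cv2.minAreaRect(p.astype(np.float32)); print('mat',r); print(cv2.boxPoints(r))
    mh=cv2.fillConvexPoly(np.zeros(m.shape,np.uint8),hull,1)>0
    mh=cv2.erode(mh.astype(np.uint8),np.ones((5,5)))>0
    lv=big(mh&(V>70)); print(lv.sum())
    p=pts(c,lv,15); r=cv2.minAreaRect(p.astype(np.float32)); print('lever z15',r); print(cv2.boxPoints(r))
print(bot.sense())
```

```text
scene gate ((604.8982543945312, -211.18814086914062), (119.28628540039062, 158.2788848876953), 0.28749534487724304)
[[ 544.86 -132.35]
 [ 545.65 -290.63]
 [ 664.94 -290.03]
 [ 664.14 -131.75]]Traceback (most recent call last):
  File "<stdin>", line 16, in <module>
  File "<stdin>", line 9, in big
    return _wrapfunc(a, 'argmax', axis=axis, out=out, **kwds)
    return bound(*args, **kwds)
ValueError: attempt to get argmax of an empty sequence
```

Run:
```python
from h import *
np.set_printoptions(precision=2,suppress=True)
def pts(c,m,z):
    ys,xs=np.nonzero(m); return np.array([onz(c,(y,x),z)[:2] for y,x in zip(ys,xs)])
def big(m):
    k,l,s,_=cv2.connectedComponentsWithStats(m.astype(np.uint8)); return l==1+np.argmax(s[1:,4])
for n in ['scene','side']:
    c=cam(n); hsv=cv2.cvtColor(c['image'],cv2.COLOR_RGB2HSV)
    H,S,V=[hsv[...,i].astype(int) for i in range(3)]
    roi=np.zeros(H.shape,bool); mr=roi.copy()
    if n=='scene': roi[140:220,180:270]=1; mr[245:340,215:395]=1
    else: roi[85:165,325:410]=1; mr[185:290,190:350]=1
    g=big((H>14)&(H<32)&(S>130)&(V>110)&roi)
    p=pts(c,g,96).astype(np.float32); r=cv2.minAreaRect(p); print(n,'gate',r); print(cv2.boxPoints(r))
    print(cv2.approxPolyDP(cv2.convexHull(p),8,True).reshape(-1,2))
    print('V mat',np.percentile(V[mr],[5,25,50,75]))
    m=big((V<80)&mr)
    hull=cv2.convexHull(np.argwhere(m)[:,::-1].astype(np.int32))
    p=pts(c,m,4).astype(np.float32); r=cv2.minAreaRect(p); print('mat',r); print(cv2.boxPoints(r))
    mh=cv2.erode(cv2.fillConvexPoly(np.zeros(m.shape,np.uint8),hull,1),np.ones((5,5)))>0
    lv=big(cv2.morphologyEx((mh&~m).astype(np.uint8),cv2.MORPH_CLOSE,np.ones((5,5)))>0); print(lv.sum())
    p=pts(c,lv,12).astype(np.float32); r=cv2.minAreaRect(p); print('lever z12',r); print(cv2.boxPoints(r))
print(bot.sense())
```

```text
scene gate ((604.88916015625, -210.7234344482422), (119.27277374267578, 157.34933471679688), 0.28749534487724304)
[[ 544.86 -132.35]
 [ 545.65 -289.7 ]
 [ 664.92 -289.1 ]
 [ 664.13 -131.75]]
[[ 660.67 -285.7 ]
 [ 660.6  -133.65]
 [ 549.59 -140.58]
 [ 547.08 -287.2 ]]
V mat [ 55.  60. 163. 202.]
mat ((630.4788208007812, 177.3651123046875), (150.2650146484375, 278.6471252441406), 84.02552032470703)
[[484.09 117.14]
 [761.23  88.14]
 [776.87 237.59]
 [499.73 266.59]]
1464
lever z12 ((636.4266967773438, 169.8135528564453), (44.72166442871094, 209.7227783203125), 80.51457214355469)
[[529.31 165.04]
 [736.17 130.48]
 [743.54 174.59]
 [536.68 209.15]]
side gate ((599.7859497070312, -211.98887634277344), (117.10871887207031, 147.782470703125), 0.46371978521347046)
[[ 540.64 -138.57]
 [ 541.83 -286.35]
 [ 658.94 -285.4 ]
 [ 657.74 -137.63]]
[[ 653.37 -140.26]
 [ 541.5  -143.53]
 [ 542.72 -285.09]
 [ 655.48 -279.98]]
V mat [ 14.  19. 135. 160.]
mat ((626.1506958007812, 179.6893768310547), (150.04869079589844, 281.6446228027344), 83.88496398925781)
[[478.14 120.09]
 [758.18  90.09]
 [774.16 239.29]
 [494.12 269.29]]
738
lever z12 ((637.7508544921875, 172.29112243652344), (33.85699462890625, 186.2676239013672), 85.24107360839844)
[[543.53 163.15]
 [729.16 147.69]
 [731.97 181.43]
 [546.34 196.89]]
{'time_s': 1.35, 'qpos': array([-1.38,  0.28,  1.5 , -0.  ,  1.36, -0.12]), 'joint_velocities': array([-0., -0., -0., -0., -0., -0.]), 'effort': array([ -0.  , -40.45, -23.75,   0.07,   0.02,  -0.  ]), 'eef_pos': array([ 179.11, -546.44,  205.5 ]), 'eef_rot': array([ 0.  ,  0.99,  0.16, -0.  ]), 'contact_force': array([-0.99, -0.11, -0.3 ]), 'ft_torque': array([ 0.01, -0.03, -0.04]), 'grasp_force': 0.0, 'grip_width': 94.04994908213077}
```

Call:
{"api": "servo_tool", "payload": {
  "steps": "0.0186 0.0302 0.003 0 0 -0.285 1;0.0186 0.0302 0.003 0 0 -0.285 1;0.0186 0.0302 0.003 0 0 -0.285 1;0.0186 0.0302 0.003 0 0 -0.285 1;0.0186 0.0302 0.003 0 0 -0.285 1;0.0186 0.0302 0.003 0 0 -0.285 1;0.0186 0.0302 0.003 0 0 -0.285 1;0.0186 0.0302 0.003 0 0 -0.285 1"
}}

```text
time_s: 2.02
eef_pos: [328.5, -303.3, 229.8]
eef_rot: [0.0, 0.998, 0.058, 0.0]
contact_force: [0.5, -0.7, 0.4]
grip_width: 94.2
grasp_force: 0.0
```

Call:
{"api": "servo_tool", "payload": {
  "steps": "0.0186 0.0302 0.003 0 0 -0.285 1;0.0186 0.0302 0.003 0 0 -0.285 1;0.0186 0.0302 0.003 0 0 -0.285 1;0.0186 0.0302 0.003 0 0 -0.285 1;0.0186 0.0302 0.003 0 0 -0.285 1;0.0186 0.0302 0.003 0 0 -0.285 1;0.0186 0.0302 0.003 0 0 -0.285 1;0.0186 0.0302 0.003 0 0 -0.285 1"
}}

```text
time_s: 2.68
eef_pos: [477.3, -61.5, 253.9]
eef_rot: [0.0, 0.999, -0.041, 0.0]
contact_force: [0.1, -0.3, 0.2]
grip_width: 94.2
grasp_force: 0.0
```

Call:
{"api": "servo_tool", "payload": {
  "steps": "0.0186 0.0302 0 0 0 -0.285 1;0.0186 0.0302 0 0 0 -0.285 1;0.0186 0.0302 0 0 0 -0.285 1;0.0186 0.0302 0 0 0 -0.285 1;0.0186 0.0302 0 0 0 -0.285 1;0.0186 0.0302 0 0 0 -0.285 1;0.0186 0.0302 0 0 0 -0.285 1;0 0 0 0 0 0 1"
}}

```text
time_s: 3.35
eef_pos: [609.8, 153.7, 252.3]
eef_rot: [-0.002, 0.992, -0.125, 0.001]
contact_force: [0.8, -0.7, 0.1]
grip_width: 93.8
grasp_force: 0.0
```

Run:
```python
from h import *
np.set_printoptions(precision=1,suppress=True)
c=cam('wrist','w1.png'); o,d=ray(c,(200,320)); print(o,d)
for l,z in [('lever',4),('lever_tip',6),('lever_butt',15)]:
    for r in bot.pinpoint('wrist',l)[:3]: print(l,round(r['p'],2),np.array(r['location']),onz(c,r['location'],z))
```

```text
[677.4 134.4 431.9] [-0.2  0.1 -1. ]
lever 0.91 [194.9 160.6] [646.2 406.3   4. ]
lever 0.78 [185.5 306.7] [602.1 175.2   4. ]
lever 0.57 [317.5 387.9] [334.3  97.2   4. ]
lever_tip 0.81 [ 94.  298.9] [735.5 150.9   6. ]
lever_tip 0.63 [334.5 315. ] [333.7 232.1   6. ]
lever_tip 0.59 [249.8 151.5] [561.8 457.5   6. ]
lever_butt 0.94 [162.7 157.2] [695.3 385.3  15. ]
lever_butt 0.84 [224.7 304.2] [544.3 194.3  15. ]
lever_butt 0.73 [317.5 430. ] [323.5  26.4  15. ]
```

View pics/w1.png

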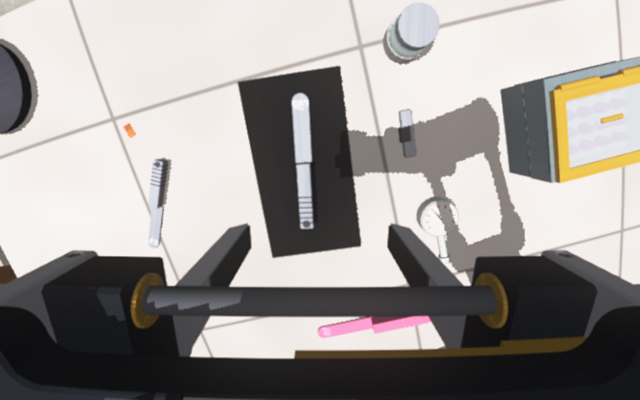

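The wrist view shows the lever on the mat, tip at about (300,95) and butt at about (307,228), with nothing blocking the grasp. I'll get its exact line by thresholding.

Run:
```python
from h import *
np.set_printoptions(precision=2,suppress=True)
c=cam('wrist'); V=c['image'].max(2).astype(int)
m=np.zeros_like(V,bool); m[85:236,275:330]=1
m&=V>80
m=cv2.morphologyEx(m.astype(np.uint8),cv2.MORPH_CLOSE,np.ones((5,5)))
k,l,s,_=cv2.connectedComponentsWithStats(m); m=l==1+np.argmax(s[1:,4])
L=[];
for r in range(92,230,6):
    x=np.nonzero(m[r])[0]; 
    if len(x): L.append(np.r_[onz(c,(r,x.mean()),8 if r<162 else 26)[:2],len(x)])
L=np.array(L);print(L)
ys,xs=np.nonzero(m); top=(ys.min(),xs[ys==ys.min()].mean()); bot_=(ys.max(),xs[ys==ys.max()].mean())
print(top,onz(c,top,8),bot_,onz(c,bot_,26),onz(c,bot_,4))
f=cv2.fitLine(L[2:-1,:2].astype(np.float32),cv2.DIST_HUBER,0,.01,.01).ravel(); print(f,np.arctan2(f[1],f[0]))
print(bot.sense()['eef_pos'])
```

```text
[[735.93 149.73  10.  ]
 [727.96 151.98  18.  ]
 [719.75 153.55  19.  ]
 [711.47 155.13  18.  ]
 [703.13 156.72  19.  ]
 [694.72 158.33  18.  ]
 [686.42 160.67  18.  ]
 [677.87 162.31  19.  ]
 [669.25 163.97  18.  ]
 [660.73 166.37  18.  ]
 [651.76 167.33  18.  ]
 [643.09 169.77  18.  ]
 [636.22 171.09  15.  ]
 [627.76 173.48  15.  ]
 [618.84 174.47  15.  ]
 [610.21 176.9   15.  ]
 [601.3  178.64  14.  ]
 [592.3  180.39  15.  ]
 [583.21 182.17  14.  ]
 [574.21 184.7   14.  ]
 [564.72 185.79  14.  ]
 [555.51 188.37  14.  ]
 [546.01 190.23  15.  ]]
(np.int64(91), np.float64(294.0)) [737.07 148.66   8.  ] (np.int64(227), np.float64(300.5)) [541.51 192.29  26.  ] [534.33 195.74   4.  ]
[  0.98  -0.21 659.46 166.21] -0.20942535
[606.27 147.06 253.64]
```

Call:
{"api": "servo_tool", "payload": {
  "steps": "0.0034 0.0067 -0.02 0 0 0.12 1;0.0034 0.0067 -0.03 0 0 0.12 1;0.0034 0.0067 -0.037 0 0 0.12 1;0.0034 0.0067 -0.037 0 0 0.12 1;0 0 -0.037 0 0 0 1;0 0 -0.037 0 0 0 1;0 0 -0.02 0 0 0 1;0 0 0 0 0 0 1"
}}

```text
time_s: 4.27
eef_pos: [616.0, 172.7, 30.8]
eef_rot: [0.002, 0.994, -0.107, -0.005]
contact_force: [-0.9, 0.2, -0.6]
grip_width: 94.2
grasp_force: 0.0
```

Call:
{"api": "servo_tool", "payload": {
  "steps": "0 0 -0.008 0 0 0 1;0 0 -0.008 0 0 0 1;0 0 -0.008 0 0 0 1;0 0 -0.004 0 0 0 1;0 0 0 0 0 0 1;0 0 0 0 0 0 1;0 0 0 0 0 0 1;0 0 0 0 0 0 1"
}}

```text
time_s: 4.93
eef_pos: [621.0, 175.1, 8.1]
eef_rot: [-0.0, 0.994, -0.106, 0.001]
contact_force: [0.5, 0.0, -0.3]
grip_width: 93.9
grasp_force: 0.0
```

Call:
{"api": "servo_tool", "payload": {
  "steps": "0 0 0 0 0 0 0;0 0 0 0 0 0 0;0 0 0 0 0 0 0;0 0 0 0 0 0 0;0 0 0 0 0 0 0;0 0 0 0 0 0 0;0 0 0 0 0 0 0;0 0 0 0 0 0 0",
  "newtons": 60
}}

```text
time_s: 5.6
eef_pos: [620.5, 175.0, 7.5]
eef_rot: [0.0, 0.994, -0.106, -0.0]
contact_force: [-0.7, -0.1, 0.4]
grip_width: 44.1
grasp_force: 0.0
```

Call:
{"api": "servo_tool", "payload": {
  "steps": "0 0 0 0 0 0 0;0 0 0.005 0 0 0 0;0 0 0.01 0 0 0 0;0 0 0.02 0 0 0 0;0 0 0.03 0 0 0 0;0 0 0.03 0 0 0 0;0 0 0.035 0 0 0 0;0 0 0.03 0 0 0 0"
}}

```text
time_s: 6.27
eef_pos: [620.8, 175.0, 170.8]
eef_rot: [-0.0, 0.994, -0.106, 0.001]
contact_force: [0.4, 0.8, -0.1]
grip_width: 0.6
grasp_force: 0.0
```

The fingers hadn't finished closing when I lifted, so the lever stayed behind. I'll reopen and look again.

Call:
{"api": "servo_tool", "payload": {
  "steps": "0 0 0 0 0 0 1;0 0 0 0 0 0 1;0 0 0 0 0 0 1;0 0 0 0 0 0 1;0 0 0 0 0 0 1;0 0 0 0 0 0 1;0 0 0 0 0 0 1;0 0 0 0 0 0 1"
}}

```text
time_s: 6.93
eef_pos: [620.3, 174.9, 166.7]
eef_rot: [0.0, 0.994, -0.106, -0.001]
contact_force: [-0.3, 0.1, 0.0]
grip_width: 50.5
grasp_force: 0.0
```

```bash
cat > lev.py <<'E'
from h import *
np.set_printoptions(precision=2,suppress=True)
c=cam('wrist','w2.png')
for l,z in [('lever',4),('lever_tip',6),('lever_butt',15)]:
    for r in bot.pinpoint('wrist',l)[:2]: print(l,round(r['p'],2),np.array(r['location']),onz(c,r['location'],z))
V=c['image'].max(2).astype(int)
m=np.zeros_like(V,bool); m[20:300,230:380]=1
m&=V>80
k,l,s,_=cv2.connectedComponentsWithStats(m.astype(np.uint8)); print(s[s[:,4]>200])
print(bot.sense()['eef_pos'],bot.sense()['grip_width'])
E
python3 lev.py
```

```text
lever 0.82 [197.6 319.9] [607.98 175.05   4.  ]
lever 0.82 [201.6 139.9] [652.55 403.63   4.  ]
lever_tip 0.85 [273.1 125.2] [560.87 461.92   6.  ]
lever_tip 0.66 [ 86.4 317.6] [737.52 149.59   6.  ]
lever_butt 0.85 [251.3 317.5] [541.86 192.62  15.  ]
lever_butt 0.65 [165.3 140.9] [696.33 377.93  15.  ]
[[     0      0    640    400 238659]
 [   230     20    150    266  13025]
 [   307     86     23    170   3262]
 [   360    224     20     47    431]
 [   282    278     86     10    550]]
[620.54 174.98 167.38] 66.27195579493012
```

View pics/w2.png

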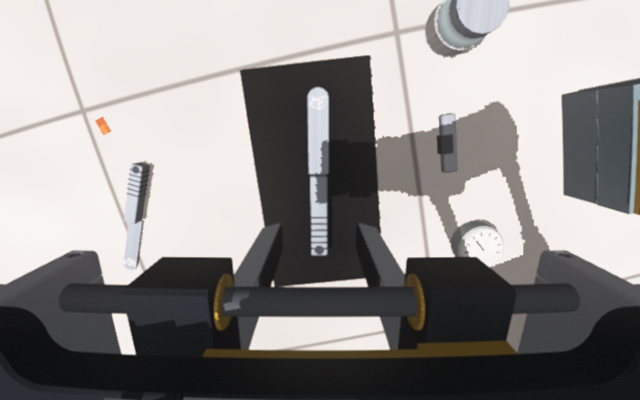

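The lever hasn't moved and lines up with the fingers: tip at (318,88), butt at (319,252). I'll go down again with a part-open gripper and close for longer this time.

Call:
{"api": "servo_tool", "payload": {
  "steps": "0 0 -0.025 0 0 0 0.6;0 0 -0.035 0 0 0 0.6;0 0 -0.035 0 0 0 0.6;0 0 -0.03 0 0 0 0.6;0 0 -0.02 0 0 0 0.6;0 0 -0.01 0 0 0 0.6;0 0 -0.006 0 0 0 0.6;0 0 0 0 0 0 0.6"
}}

```text
time_s: 7.8
eef_pos: [620.3, 174.9, 5.8]
eef_rot: [0.0, 0.994, -0.106, -0.001]
contact_force: [0.1, -0.2, -0.4]
grip_width: 56.5
grasp_force: 0.0
```

Call:
{"api": "servo_tool", "payload": {
  "steps": "0 0 0 0 0 0 0;0 0 0 0 0 0 0;0 0 0 0 0 0 0;0 0 0 0 0 0 0;0 0 0 0 0 0 0;0 0 0 0 0 0 0;0 0 0 0 0 0 0;0 0 0 0 0 0 0",
  "newtons": 60
}}

```text
time_s: 8.47
eef_pos: [620.8, 175.1, 7.1]
eef_rot: [-0.0, 0.994, -0.106, 0.0]
contact_force: [-1.1, -0.5, 3.9]
grip_width: 19.4
grasp_force: 60.0
```

Call:
{"api": "servo_tool", "payload": {
  "steps": "0 0 0 0 0 0 0;0 0 0 0 0 0 0;0 0 0 0 0 0 0;0 0 0 0 0 0 0;0 0 0 0 0 0 0;0 0 0 0 0 0 0;0 0 0 0 0 0 0;0 0 0 0 0 0 0"
}}

```text
time_s: 9.13
eef_pos: [620.8, 175.1, 7.1]
eef_rot: [-0.0, 0.994, -0.106, 0.0]
contact_force: [-0.7, 1.3, 4.4]
grip_width: 19.4
grasp_force: 60.0
```

Call:
{"api": "servo_tool", "payload": {
  "steps": "0 0 0.005 0 0 0 0;0 0 0.01 0 0 0 0;0 0 0.02 0 0 0 0;0 0 0.025 0 0 0 0;0 0 0.025 0 0 0 0;0 0 0.025 0 0 0 0;0 0 0.02 0 0 0 0;0 0 0.013 0 0 0 0"
}}

```text
time_s: 9.8
eef_pos: [621.3, 175.0, 152.2]
eef_rot: [-0.0, 0.994, -0.107, 0.001]
contact_force: [0.3, -0.1, -2.9]
grip_width: 19.7
grasp_force: 60.0
```

Call:
{"api": "servo_tool", "payload": {
  "steps": "-0.014 -0.012 0 0 0 0.15 0;-0.014 -0.018 0 0 0 0.15 0;-0.014 -0.024 0 0 0 0.15 0;-0.014 -0.026 0 0 0 0.15 0;-0.014 -0.026 0 0 0 0.15 0;-0.014 -0.026 0 0 0 0.15 0;-0.014 -0.026 0 0 0 0.15 0;-0.014 -0.026 0 0 0 0.15 0"
}}

```text
time_s: 10.47
eef_pos: [507.3, -10.1, 149.6]
eef_rot: [0.0, 0.999, -0.054, -0.0]
contact_force: [0.1, -0.5, -1.7]
grip_width: 19.3
grasp_force: 60.0
```

Call:
{"api": "servo_tool", "payload": {
  "steps": "-0.014 -0.026 0 0 0 0.15 0;-0.014 -0.026 0 0 0 0.15 0;-0.014 -0.026 0 0 0 0.15 0;-0.014 -0.026 0 0 0 0.15 0;-0.014 -0.026 0 0 0 0.15 0;-0.014 -0.026 0 0 0 0.15 0;-0.014 -0.026 -0.01 0 0 0.15 0;-0.014 -0.02 -0.01 0 0 0.15 0"
}}

```text
time_s: 11.13
eef_pos: [396.1, -213.2, 130.1]
eef_rot: [0.001, 1.0, -0.002, 0.001]
contact_force: [0.3, -0.5, -1.7]
grip_width: 19.2
grasp_force: 60.0
```

Call:
{"api": "servo_tool", "payload": {
  "steps": "0 0 -0.005 0 0 0 0;0 0 0 0 0 0 0;0 0 0 0 0 0 0;0 0 0 0 0 0 0;0 0 0 0 0 0 0;0 0 0 0 0 0 0;0 0 0 0 0 0 0;0 0 0 0 0 0 0"
}}

```text
time_s: 11.8
eef_pos: [396.9, -210.7, 124.7]
eef_rot: [0.0, 1.0, -0.001, 0.0]
contact_force: [-0.8, 0.3, -2.8]
grip_width: 19.6
grasp_force: 60.0
```

Run:
```python
from h import *
np.set_printoptions(precision=1,suppress=True)
s=bot.sense(); print(s['eef_pos'],s['eef_rot'],s['contact_force'],s['grip_width'])
for n in ['wrist','side','scene']:
    c=cam(n,n+'3.png')
    for l in ['lever_tip','lever_butt','notch','gate_lip','gate_hinge']:
        for r in bot.pinpoint(n,l)[:3]: print(n,l,round(r['p'],2),np.array(r['location']),depth(c,r['location']))
```

```text
[ 396.9 -210.7  124.7] [ 0.  1. -0.  0.] [-0.8  0.3 -2.8] 19.568293932839172
wrist lever_tip 0.95 [ 48.9 316.9] [ 514.6 -211.1  124.3]
wrist lever_butt 0.92 [343.5 316.2] [ 325.9 -209.6  145. ]
wrist lever_butt 0.81 [254.4 115.2] [329.1  27.9  11. ]
wrist notch 0.59 [ 24.8 328. ] [ 543.2 -219.2   78.7]
wrist gate_lip 0.88 [ 16.8 329.1] [ 542.1 -219.3   96.8]
wrist gate_hinge 0.28 [ 18.3 329.4] [ 542.8 -219.7   92.1]
side lever_tip 0.61 [313.6 396.2] [331.2 225.3   0.5]
side lever_tip 0.58 [110.3 404.1] [ 512.1 -209.4  124.1]
side lever_tip 0.55 [360.9 203.4] [561.4 461.6  -2.4]
side lever_butt 0.94 [134.1 486.7] [ 321.1 -198.   131.3]
side lever_butt 0.92 [293.3 167.6] [692.3 394.5  13.5]
side lever_butt 0.87 [242.1 436. ] [327.1  46.6  21.1]
side notch 0.66 [121.6 395.7] [ 541.5 -245.9   65.2]
side gate_lip 0.81 [115.8 389.8] [ 549.4 -222.6   91.1]
side gate_hinge 0.98 [106.7 346.5] [ 655.4 -207.3   91.1]
scene lever_tip 0.89 [140.7 254.5] [ 399.1 -470.7   -3.8]
scene lever_tip 0.87 [251.1 441.2] [334.8 229.   -1.8]
scene lever_tip 0.66 [251.9 257. ] [651.3  22.6   2.7]
scene lever_butt 0.89 [385.2 340.1] [701.1 378.2   0.2]
scene lever_butt 0.79 [118.9 327.1] [ 323.7 -199.5  139.7]
scene lever_butt 0.49 [292.8 308.4] [631.4 184.1   3.5]
scene notch 0.77 [156.4 243.3] [ 556.7 -210.8   95.9]
scene gate_lip 0.83 [157.7 250.1] [ 546.4 -195.8   95.7]
scene gate_lip 0.43 [166.8 200.5] [ 658.3 -227.9   91.3]
scene gate_lip 0.41 [262.7 200.2] [771.   22.1  28.4]
scene gate_hinge 0.76 [168.9 199.7] [ 661.7 -225.4   88. ]
```

View pics/wrist3.png

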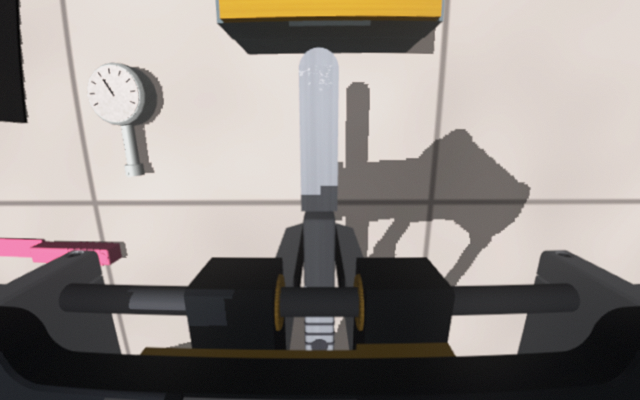

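The wrist view shows the blade level and pointing straight at the box, tip at (318,50). The notch spans columns 288 to 370, so it is centred about 5 mm further to -y. I'll shift, descend to notch height and insert.

Call:
{"api": "servo_tool", "payload": {
  "steps": "0 -0.002 -0.01 0 0 0 0;0 -0.003 -0.015 0 0 0 0;0 0 -0.01 0 0 0 0;0 0 -0.005 0 0 0 0;0 0 0 0 0 0 0;0 0 0 0 0 0 0;0 0 0 0 0 0 0;0 0 0 0 0 0 0"
}}

```text
time_s: 13.37
eef_pos: [397.0, -216.4, 85.2]
eef_rot: [0.001, 1.0, -0.002, 0.001]
contact_force: [0.3, 0.6, -3.1]
grip_width: 19.1
grasp_force: 60.0
```

Run:
```python
from h import *
np.set_printoptions(precision=1,suppress=True)
s=bot.sense(); print(s['eef_pos'],s['eef_rot'],s['contact_force'],s['grip_width'])
c=cam('side'); im=cv2.resize(c['image'][80:180,330:510],(720,400),interpolation=cv2.INTER_CUBIC)
c2=cam('wrist')
# projected notch quad
import itertools
for cc,nm in [(c,'side'),(c2,'wrist')]:
    I=cc['image'].copy()
    q=proj(cc,[[543,-216+y,z] for y,z in [(-30,78),(30,78),(30,88),(-30,88)]]); cv2.polylines(I,[np.round(q*8).astype(np.int32)],True,(255,0,0),1,cv2.LINE_AA,3)
    t=proj(cc,[[516,-216,83]])[0]; cv2.circle(I,tuple(np.round(t).astype(int)),2,(0,255,0),1)
    a=I[80:170,340:490] if nm=='side' else I[0:90,245:395]
    cv2.imwrite('pics/%s4.png'%nm,cv2.cvtColor(cv2.resize(a,(750,450),interpolation=cv2.INTER_CUBIC),cv2.COLOR_RGB2BGR))
a=cv2.imread('pics/side4.png');b=cv2.imread('pics/wrist4.png')
cv2.imwrite('pics/c4.png',cv2.resize(np.vstack([a,b]),(500,600)))
```

```text
[ 397.  -216.4   85.2] [ 0.  1. -0.  0.] [ 0.3  0.6 -3.1] 19.069185508233446
```

View pics/c4.png

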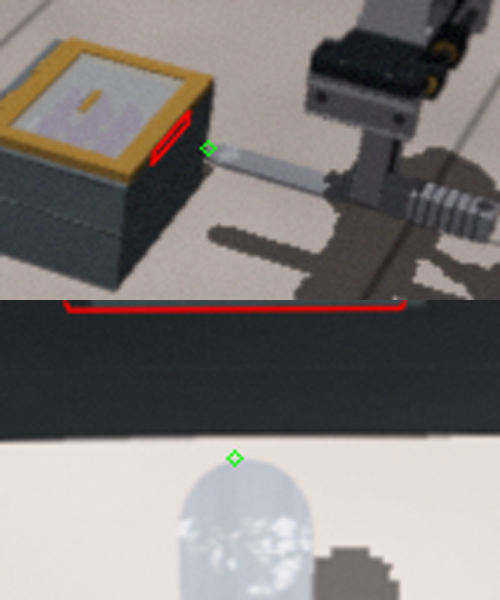

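The blade tip is level with the notch and roughly centred on it in both views. I'll insert slowly and watch the force.

Call:
{"api": "servo_tool", "payload": {
  "steps": "0.008 0 0 0 0 0 0;0.008 0 0 0 0 0 0;0.006 0 0 0 0 0 0;0.004 0 0 0 0 0 0;0.004 0 0 0 0 0 0;0.004 0 0 0 0 0 0;0.004 0 0 0 0 0 0;0 0 0 0 0 0 0"
}}

```text
time_s: 14.13
eef_pos: [435.5, -216.2, 84.5]
eef_rot: [0.0, 1.0, -0.002, 0.0]
contact_force: [-0.4, -0.5, -1.9]
grip_width: 19.6
grasp_force: 60.0
```

Call:
{"api": "servo_tool", "payload": {
  "steps": "0.004 0 0 0 0 0 0;0.004 0 0 0 0 0 0;0.004 0 0 0 0 0 0;0.004 0 0 0 0 0 0;0.004 0 0 0 0 0 0;0 0 0 0 0 0 0;0 0 0 0 0 0 0;0 0 0 0 0 0 0"
}}

```text
time_s: 14.8
eef_pos: [454.3, -215.9, 84.4]
eef_rot: [-0.0, 1.0, -0.002, -0.0]
contact_force: [-0.2, -0.2, -3.1]
grip_width: 19.3
grasp_force: 60.0
```

Call:
{"api": "servo_tool", "payload": {
  "steps": "0 0 0.003 0 0 0 0;0 0 0.003 0 0 0 0;0 0 0.003 0 0 0 0;0 0 0.003 0 0 0 0;0 0 0.003 0 0 0 0;0 0 0.002 0 0 0 0;0 0 0.002 0 0 0 0;0 0 0.002 0 0 0 0"
}}

```text
time_s: 15.47
eef_pos: [454.8, -215.9, 105.7]
eef_rot: [-0.0, 1.0, -0.002, 0.0]
contact_force: [1.0, 0.2, -4.9]
grip_width: 19.2
grasp_force: 60.0
```

Run:
```python
from h import *
np.set_printoptions(precision=2,suppress=True)
s=bot.sense(); print(s['eef_pos'],s['eef_rot'],s['contact_force'],s['ft_torque'])
for n in ['side','wrist']:
    c=cam(n)
    for l in ['gate_lip','gate_hinge','lever_butt']:
        for r in bot.pinpoint(n,l)[:2]: print(n,l,round(r['p'],2),np.array(r['location']),depth(c,r['location']))
    if n=='side': I=c['image'][50:170,330:490]; cv2.imwrite('pics/s5.png',cv2.cvtColor(cv2.resize(I,(800,600),interpolation=cv2.INTER_CUBIC),cv2.COLOR_RGB2BGR))
```

```text
[ 454.75 -215.94  105.69] [-0.  1. -0.  0.] [ 1.02  0.23 -4.93] [0.14 0.14 0.04]
side gate_lip 0.89 [107.3 390.1] [ 550.49 -221.06  114.26]
side gate_hinge 0.74 [105.6 345.5] [ 664.54 -220.33   84.82]
side lever_butt 0.89 [240.1 437.3] [327.65  35.64  16.65]
side lever_butt 0.87 [132.4 460.3] [ 377.4  -205.29  112.48]
wrist gate_lip 0.59 [ 96.  321.9] [ 545.46 -219.48  106.32]
wrist lever_butt 0.91 [342.7 318.8] [ 384.78 -216.71  126.37]
```

View pics/s5.png

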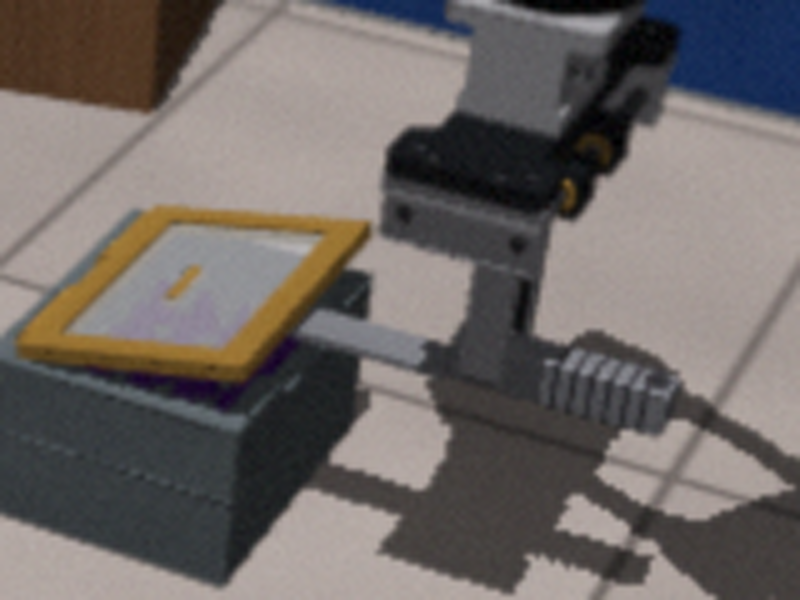

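The gate is up about 0.2 rad, resting on the blade, and the lever hasn't slipped in the grip. The lip, at (370,225) in the crop, is well clear of the gripper. Next I'll follow the arc about the hinge.

Call:
{"api": "servo_tool", "payload": {
  "steps": "0.001 0 0.005 0 0 0 0;0.0013 0 0.0049 0 0 0 0;0.0016 0 0.0048 0 0 0 0;0.0019 0 0.0047 0 0 0 0;0.0022 0 0.0046 0 0 0 0;0.0024 0 0.0045 0 0 0 0;0.0027 0 0.0043 0 0 0 0;0.003 0 0.0041 0 0 0 0"
}}

```text
time_s: 16.53
eef_pos: [470.4, -215.9, 142.9]
eef_rot: [0.0, 1.0, -0.002, -0.0]
contact_force: [-4.2, -0.1, -3.1]
grip_width: 19.6
grasp_force: 60.0
```

Call:
{"api": "servo_tool", "payload": {
  "steps": "0.0032 0 0.004 0 0 0 0;0.0034 0 0.0038 0 0 0 0;0.0037 0 0.0035 0 0 0 0;0.0039 0 0.0033 0 0 0 0;0.0041 0 0.0031 0 0 0 0;0.0042 0 0.0028 0 0 0 0;0.0044 0 0.0026 0 0 0 0;0.0046 0 0.0023 0 0 0 0"
}}

```text
time_s: 17.2
eef_pos: [502.9, -216.0, 168.2]
eef_rot: [0.0, 1.0, -0.002, 0.0]
contact_force: [-2.2, -0.0, -2.2]
grip_width: 19.4
grasp_force: 60.0
```

Run:
```python
from h import *
np.set_printoptions(precision=2,suppress=True)
s=bot.sense(); print(s['eef_pos'],s['eef_rot'],s['contact_force'],s['ft_torque'])
for n in ['side','scene']:
    c=cam(n)
    for l in ['gate_lip','gate_hinge','lever_butt','lever_tip']:
        for r in bot.pinpoint(n,l)[:2]: print(n,l,round(r['p'],2),np.array(r['location']),depth(c,r['location']))
    if n=='side': I=c['image'][30:150,330:490]; cv2.imwrite('pics/s6.png',cv2.cvtColor(cv2.resize(I,(800,600),interpolation=cv2.INTER_CUBIC),cv2.COLOR_RGB2BGR))
```

```text
[ 502.88 -216.04  168.22] [ 0.  1. -0.  0.] [-2.17 -0.05 -2.2 ] [0.13 0.56 0.04]
side gate_lip 0.79 [ 67.2 366.2] [ 782.81 -596.96   -4.29]
side gate_hinge 0.67 [105.3 347. ] [ 645.81 -189.75  106.65]
side lever_butt 0.87 [295.3 167.3] [696.25 393.25   4.22]
side lever_butt 0.85 [241.7 434.9] [329.93  43.5   17.96]
side lever_tip 0.84 [362.2 200.8] [562.94 465.88  -1.43]
side lever_tip 0.74 [ 80.2 363.8] [ 617.7  -212.6   168.82]
scene gate_lip 0.9 [123.7 216.2] [ 618.79 -199.25  197.99]
scene gate_lip 0.22 [293.2 307.3] [634.42 185.2    4.89]
scene gate_hinge 0.55 [168.  202.2] [ 660.36 -211.08   96.19]
scene lever_butt 0.92 [383.6 341.8] [696.73 376.66  -0.93]
scene lever_butt 0.85 [200.5 380.2] [336.13  33.33  21.09]
scene lever_tip 0.87 [251.6 439.2] [340.07 228.35  -1.17]
scene lever_tip 0.65 [378.2 445.3] [561.47 459.13  -0.84]
```

View pics/s6.png

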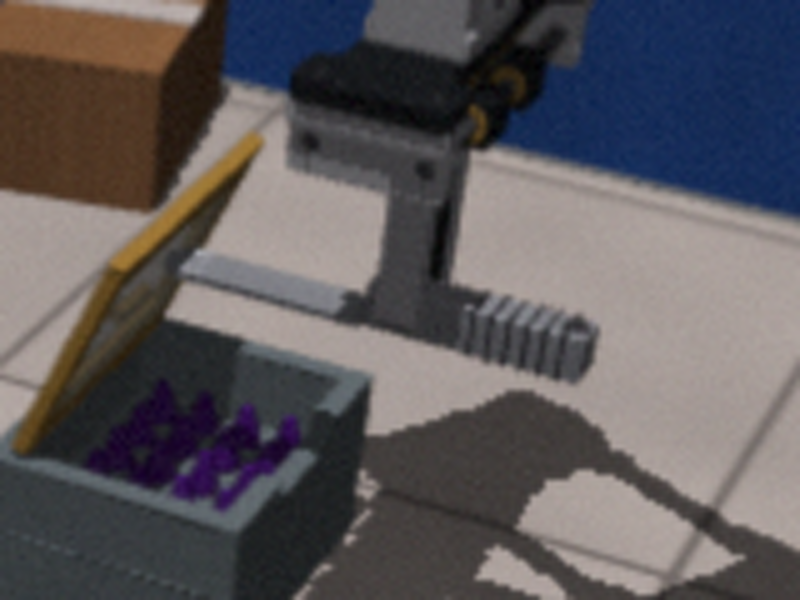

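The gate is at about 1.2 rad with the tip on its underside and the gripper clear of it. I'll keep going past upright.

Call:
{"api": "servo_tool", "payload": {
  "steps": "0.0047 0 0.002 0 0 0 0;0.0048 0 0.0017 0 0 0 0;0.0049 0 0.0015 0 0 0 0;0.005 0 0.0012 0 0 0 0;0.005 0 0.0009 0 0 0 0;0.005 0 0.0006 0 0 0 0;0.0051 0 0.0003 0 0 0 0;0.0051 0 0 0 0 0 0"
}}

```text
time_s: 18.37
eef_pos: [542.5, -215.9, 176.1]
eef_rot: [-0.0, 1.0, -0.002, 0.0]
contact_force: [-2.6, 0.6, -1.9]
grip_width: 19.5
grasp_force: 60.0
```

Call:
{"api": "servo_tool", "payload": {
  "steps": "0.005 0 0 0 0 0 0;0.004 0 0 0 0 0 0;0 0 0 0 0 0 0;0 0 0 0 0 0 0;0 0 0 0 0 0 0;0 0 0 0 0 0 0;0 0 0 0 0 0 0;0 0 0 0 0 0 0"
}}

```text
time_s: 19.03
eef_pos: [550.8, -216.2, 176.2]
eef_rot: [0.0, 1.0, -0.002, 0.0]
contact_force: [0.0, -0.3, -2.7]
grip_width: 19.6
grasp_force: 60.0
```

Run:
```python
from h import *
np.set_printoptions(precision=2,suppress=True)
s=bot.sense(); print(s['eef_pos'],s['eef_rot'],s['contact_force'],s['ft_torque'])
a=[]
for n in ['side','scene']:
    c=cam(n)
    for l in ['gate_lip','gate_hinge','lever_tip']:
        for r in bot.pinpoint(n,l)[:2]: print(n,l,round(r['p'],2),np.array(r['location']),depth(c,r['location']))
    I=c['image'][20:140,290:450] if n=='side' else c['image'][90:210,160:320]
    a.append(cv2.cvtColor(cv2.resize(I,(400,300),interpolation=cv2.INTER_CUBIC),cv2.COLOR_RGB2BGR))
cv2.imwrite('pics/s7.png',np.hstack(a))
```

```text
[ 550.8  -216.17  176.17] [ 0.  1. -0.  0.] [ 0.04 -0.28 -2.71] [ 0.01 -0.06  0.02]
side gate_lip 0.73 [ 58.7 341.8] [ 680.89 -222.69  201.59]
side gate_hinge 0.66 [107.6 346.8] [ 652.64 -203.45   91.45]
side lever_tip 0.97 [313.8 397.1] [329.53 225.59   1.36]
side lever_tip 0.94 [363.1 201.5] [560.35 467.08  -0.26]
scene gate_lip 0.86 [126.  185.1] [ 684.05 -213.34  203.93]
scene gate_lip 0.22 [110.6 271. ] [ 478.15 -206.55  194.07]
scene gate_hinge 0.89 [167.8 201.7] [ 663.79 -204.19  100.75]
scene gate_hinge 0.59 [226.4 306.3] [525.89  13.62  11.67]
scene lever_tip 0.92 [138.3 189.5] [ 677.35 -216.94  172.06]
scene lever_tip 0.81 [248.7 443.2] [330.71 229.82   3.16]
```

View pics/s7.png

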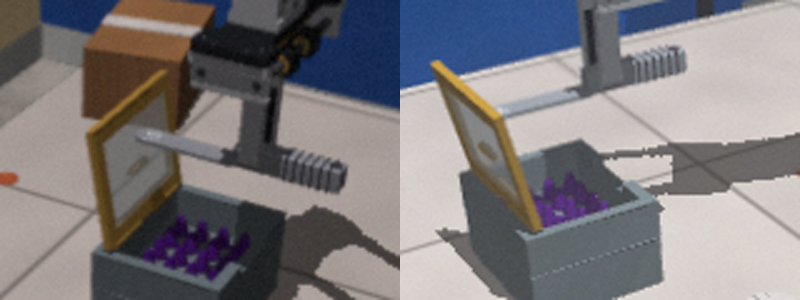

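The gate is leaning back at about 1.8 rad: the lip is roughly 26 mm behind the hinge line, visible in both halves, and the contact force is near zero. I'll pull the lever back and return it to the mat.

Call:
{"api": "servo_tool", "payload": {
  "steps": "-0.006 0 0 0 0 0 0;-0.014 0 0 0 0 0 0;-0.022 0 0 0 0 0 0;-0.025 0 0 0 0 0 0;-0.025 0 0 0 0 0 0;-0.025 0 0 0 0 0 0;-0.02 0 0 0 0 0 0;-0.017 0 0 0 0 0 0"
}}

```text
time_s: 20.1
eef_pos: [394.5, -215.5, 176.0]
eef_rot: [0.0, 1.0, -0.002, -0.0]
contact_force: [0.2, -0.9, -2.6]
grip_width: 19.6
grasp_force: 60.0
```

Call:
{"api": "servo_tool", "payload": {
  "steps": "0.014 0.012 0 0 0 -0.15 0;0.014 0.018 0 0 0 -0.15 0;0.014 0.024 0 0 0 -0.15 0;0.014 0.026 0 0 0 -0.15 0;0.014 0.026 0 0 0 -0.15 0;0.014 0.026 0 0 0 -0.15 0;0.014 0.026 0 0 0 -0.15 0;0.014 0.026 0 0 0 -0.15 0"
}}

```text
time_s: 20.77
eef_pos: [508.7, -30.8, 176.2]
eef_rot: [0.0, 0.999, -0.055, 0.0]
contact_force: [0.3, -0.7, -2.5]
grip_width: 19.6
grasp_force: 60.0
```

Call:
{"api": "servo_tool", "payload": {
  "steps": "0.014 0.026 0 0 0 -0.15 0;0.014 0.026 0 0 0 -0.15 0;0.014 0.026 0 0 0 -0.15 0;0.014 0.026 0 0 0 -0.15 0;0.014 0.026 0 0 0 -0.15 0;0.014 0.026 0 0 0 -0.15 0;0.014 0.028 0 0 0 -0.15 0;0.014 0.023 0 0 0 -0.15 0"
}}

```text
time_s: 21.43
eef_pos: [620.7, 176.8, 175.9]
eef_rot: [-0.0, 0.994, -0.106, -0.0]
contact_force: [0.4, -0.4, -1.7]
grip_width: 19.5
grasp_force: 60.0
```

Call:
{"api": "servo_tool", "payload": {
  "steps": "0 0 -0.02 0 0 0 0;0 0 -0.03 0 0 0 0;0 0 -0.03 0 0 0 0;0 0 -0.025 0 0 0 0;0 0 -0.02 0 0 0 0;0 0 -0.01 0 0 0 0;0 0 0 0 0 0 0;0 0 0 0 0 0 0"
}}

```text
time_s: 22.1
eef_pos: [620.9, 174.8, 41.2]
eef_rot: [0.0, 0.994, -0.107, -0.0]
contact_force: [-0.6, -0.4, -1.6]
grip_width: 19.5
grasp_force: 60.0
```

Run:
```python
from h import *
np.set_printoptions(precision=2,suppress=True)
s=bot.sense(); print(s['time_s'],s['eef_pos'],s['eef_rot'],s['contact_force'],s['grip_width'])
for n in ['scene','side']:
    c=cam(n)
    for l in ['lever_tip','lever_butt','gate_lip','gauge','weight','jar']:
        for r in bot.pinpoint(n,l)[:3]: print(n,l,round(r['p'],2),np.array(r['location']),depth(c,r['location']))
```

```text
22.1 [620.91 174.84  41.23] [ 0.    0.99 -0.11 -0.  ] [-0.6  -0.41 -1.64] 19.467908311111234
scene lever_tip 0.8 [288.5 246.7] [736.06 150.15  41.37]
scene lever_tip 0.67 [379.5 445.7] [564.57 462.45   1.83]
scene lever_tip 0.59 [248.8 438.4] [338.33 223.72   2.39]
scene lever_butt 0.82 [204.3 381.2] [340.07  42.    16.66]
scene lever_butt 0.8 [256.8 351.5] [545.69 198.01  57.81]
scene lever_butt 0.63 [384.8 341.6] [699.23 379.49   1.13]
scene gate_lip 0.88 [127.5 187.6] [ 681.09 -207.08  201.91]
scene weight 0.51 [249.2 259.3] [646.35  24.21   8.53]
scene jar 0.83 [265.1 198. ] [775.89  21.53  24.32]
side lever_tip 0.74 [363.3 202.3] [559.67 466.22  -1.49]
side lever_tip 0.67 [314.7 394.1] [333.44 229.33   0.58]
side lever_butt 0.83 [243.1 435.5] [327.13  48.9   20.28]
side lever_butt 0.7 [289.9 166.6] [711.36 380.38  -3.72]
side lever_butt 0.55 [240.2 297.5] [542.95 202.81  53.4 ]
side gate_lip 0.88 [ 57.9 341.7] [ 841.12 -541.29   34.89]
side gauge 0.88 [202.4 366.1] [493.39  11.37  23.11]
side weight 0.67 [187.8 303.5] [635.88  26.76  14.34]
```

Call:
{"api": "servo_tool", "payload": {
  "steps": "0 0 -0.01 0 0 0 0;0 0 -0.01 0 0 0 0;0 0 -0.006 0 0 0 0;0 0 -0.004 0 0 0 0;0 0 -0.002 0 0 0 0;0 0 -0.0015 0 0 0 0;0 0 0 0 0 0 0;0 0 0 0 0 0 0"
}}

```text
time_s: 23.47
eef_pos: [621.2, 175.1, 7.7]
eef_rot: [-0.0, 0.994, -0.106, 0.0]
contact_force: [0.1, 0.2, -2.0]
grip_width: 20.1
grasp_force: 60.0
```

Call:
{"api": "servo_tool", "payload": {
  "steps": "0 0 0 0 0 0 0.2;0 0 0 0 0 0 0.4;0 0 0 0 0 0 0.6;0 0 0 0 0 0 0.6;0 0 0 0 0 0 0.6;0 0 0 0 0 0 0.6;0 0 0 0 0 0 0.6;0 0 0 0 0 0 0.6"
}}

```text
time_s: 24.13
eef_pos: [620.8, 175.0, 7.6]
eef_rot: [0.0, 0.994, -0.106, 0.0]
contact_force: [-0.1, 0.5, 0.3]
grip_width: 56.4
grasp_force: 0.0
```

Call:
{"api": "servo_tool", "payload": {
  "steps": "0 0 0.01 0 0 0 0.6;0 0 0.02 0 0 0 0.6;0 0 0.03 0 0 0 0.6;0 0 0.035 0 0 0 0.6;0 0 0.035 0 0 0 0.6;0 0 0.03 0 0 0 0.6;0 0 0.02 0 0 0 0.6;0 0 0 0 0 0 0.6"
}}

```text
time_s: 24.8
eef_pos: [623.8, 175.5, 194.1]
eef_rot: [-0.001, 0.994, -0.106, 0.005]
contact_force: [0.2, -0.2, 0.5]
grip_width: 56.6
grasp_force: 0.0
```

Run:
```python
from h import *
np.set_printoptions(precision=2,suppress=True)
s=bot.sense(); print(s['time_s'],s['eef_pos'])
for n in ['wrist','scene']:
    c=cam(n,n+'9.png')
    for l in ['lever_tip','lever_butt','gate_lip','gate_hinge','gauge','weight','jar']:
        for r in bot.pinpoint(n,l)[:2]: print(n,l,round(r['p'],2),np.array(r['location']),depth(c,r['location']))
```

```text
24.8 [623.77 175.55 194.11]
wrist lever_tip 0.68 [ 94.9 319.6] [737.27 149.52   4.32]
wrist lever_tip 0.6 [266.5 141.7] [665.57 216.59 303.45]
wrist lever_butt 0.95 [246.1 319.9] [547.79 190.29  27.22]
wrist lever_butt 0.92 [168.1 156.8] [694.37 376.96  16.67]
wrist gauge 0.62 [234.7 464.8] [521.5   -2.6   26.39]
wrist gauge 0.39 [ 93.9 316.2] [739.51 153.42   3.22]
wrist weight 0.64 [144. 440.] [645.98  12.21  15.14]
wrist jar 0.73 [ 43.5 435.5] [758.01  16.7   48.82]
scene lever_tip 0.73 [376.1 446. ] [558.43 457.44   0.19]
scene lever_tip 0.63 [304.4 247.4] [737.27 147.85   2.49]
scene lever_butt 0.79 [383.  340.5] [698.17 375.28   0.08]
scene lever_butt 0.77 [202.6 378.1] [340.36  31.36  15.86]
scene gate_hinge 0.86 [166.9 199. ] [ 664.06 -221.19   95.74]
scene gauge 0.62 [223.2 305.5] [525.97  10.77  18.44]
scene weight 0.71 [249.1 258.8] [647.25  23.81   8.92]
scene jar 0.76 [262.  197.9] [775.16  22.02  31.87]
```

View pics/scene9.png

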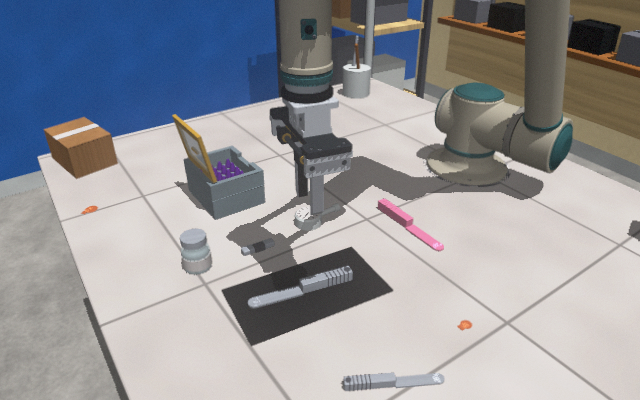

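The lever lies flat on the mat, tip at (250,303) and butt at (350,272). The gate leans back past upright at (190,148), the bystanders haven't moved and the gripper is clear.

```bash
python3 -c "
from bench import bot
print(bot.close_job())"
```

```text
the job is handed in; nothing more can be done
None
```

The job is handed in, though the hand-in returned no verdict: the lever prised the gate up and swung it back to about 1.8 rad, then was laid flat on the mat the same way up, with the bystanders not visibly moved and about 25 s used.

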